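# Stir the bead sample and index it to the third stop

### The job

Take the stirring rod from its stand, stir the beads in the glass cup with its foot down among them, at least two wide full rounds, and put the rod back in its stand, collar down on the block. Then turn the knob in the middle of the indexing table clockwise seen from above, counting the clicks, to the third stop (three line spacings, under the reader), without running on towards the fourth. The table springs back when let go, so finish while still gripping the knob and holding it still at the third stop; keep all beads in the cup and leave the beaker, the stopper and the weight where they stand.

Things in the scene. Friction and masses are not known exactly. Their poses are not given: they have to be found in the camera images.
- index (a joint): turn of the table (plate, knob and cup together), rad: 0 at home, grows clockwise seen from above, hard end at 2.19. Stops every 24 degrees: 0.419, 0.838, the THIRD at 1.257, then 1.676. A spring always drives it home (0.11 N m at home, 0.17 at the third stop); the detents add a ripple of +-0.09 N m, felt as clicks, and do not hold it by themselves
- index_base: fixed round grey base, 250 mm across, 20 mm high, a white line on its rim for home and each stop; origin in the middle of its underside. At bearing 28 degrees from its +x stands the reader: a post 145 mm out and an arm inward to a black lens barrel 26 mm thick, 75 mm out, z 94 to 124 mm, over the cup's place at the third stop
- knob_grip (a point): point to grip on the knob, on the table's vertical axis, 106 mm above the worktop. The knob is a black upright bar on a post: 46 mm long along this frame's x, 16 mm wide along y (grip across this), 84 to 118 mm above the worktop, on a 48 mm disc whose top is 86 mm up; the frame turns with the table, yaw falling as the joint value grows
- turntable: the moving part in one piece: white plate 220 mm across and 8 mm thick, its top 32 mm above the worktop, with the knob on its axis, the glass cup, and beyond the cup a small dark pointer at the edge that meets the rim's line at each stop; origin on the axis, under the plate, 24 mm above the worktop
- cup (a point): open glass cup fixed on the plate, 75 mm from the table's axis, 68 mm across outside, 62 mm inside, 44 mm high; origin in the middle of its underside, 32 mm above the worktop; inner floor at z 4 mm, rim at z 44 mm in its frame; its axes turn with the table. It holds five loose beads of 14 mm
- rod: loose steel stirring rod, 9 mm thick, 165 mm long, about 60 g, upright in its stand at the start; origin in the middle of its foot, z up along it. Round rubber handle 14 mm thick from z 95 to 165 mm; collar 22 mm across from z 52 to 58 mm, which rests on the stand
- rod_tip (a point): middle of the rod's foot (same as the rod's origin)
- rod_stand: fixed grey block 56 x 56 x 60 mm with an upright 13 mm hole right through its middle, 2 mm chamfer at the mouth; origin in the middle of its underside. With the rod home its collar lies on the block's top and its foot is 8 mm above the worktop
- bead_1_center (a point): centre of a loose white ceramic bead, 14 mm across, in the cup
- bead_2_center (a point): centre of a loose white ceramic bead, 14 mm across, in the cup
- bead_3_center (a point): centre of a loose white ceramic bead, 14 mm across, in the cup
- bead_4_center (a point): centre of a loose white ceramic bead, 14 mm across, in the cup
- bead_5_center (a point): centre of a loose white ceramic bead, 14 mm across, in the cup
- beaker_50: bystander: empty glass beaker, 44 mm across, 58 mm high; origin in the middle of its underside
- stopper_1: bystander: rubber stopper, 27 mm across, 26 mm high; origin in the middle of its underside
- weight_1: bystander: brass calibration weight, 32 mm across, 46 mm high; origin in the middle of its underside
Things that resemble listed ones, but are neither listed nor needed, are in the scene too. Leave any red or turquoise look-alike of the rod_stand alone. There is more than one size of the rod; the one meant has the size given above.

How it is judged:
By the outcome, as a careful person would: the job done as asked, in the order asked, and still so for the second after the job is handed in, while the arm keeps its last pose, push and grip.
It also fails if it takes over 72 s, if anything falls off the work surface, if the arm or the gripper's body presses on something with over 40 N, if the wrist force passes 120 N, or if a joint passes its speed limit or range.

### The arm

A 7-joint arm with a two-finger parallel gripper is mounted at the origin on a cart in front of the work surface, level with it; the furniture and walls round the work are solid. World frame = base frame: x ahead of the robot, y to its left, z up, the work surface at z = 0. Lengths are in m, angles in rad, forces in N, time in s.
With the tool pointing down it reaches from about 0.425 to 0.875 m from the base axis. Payload 4.7 kg.
Tool frame: the origin (TCP) lies between the finger pads, 19 mm behind the fingertips; this is the grasp point; z points along the fingers, y is the direction in which the jaws open and shut (so a half turn about z gives the same grasp; the last joint's range is limited). The gripper opens to 87 mm and grips with 3 to 60 N. Pads are 19 mm wide; open, the fingers measure 117 mm over their backs; the gripper's body (75 mm by 190 mm) begins 51 mm behind the grasp point.
Start: joints at [-1.312, 0.321, -0.07, 1.45, 0.023, 1.371, -0.057], TCP at [0.158, 0.631, 0.241] pointing down, gripper open.
Joint ranges: [-2.86, 2.86], [-0.3, 2.09], [-1.38, 1.24], [0.06, 2.45], [-1.56, 4.7], [0.09, 2.05], [-2.69, 2.69]. Speed limits (rad/s): [2.57, 2.57, 3.14, 3.14, 3.14, 3.14, 3.14].

### API

Orientations are given as a rotation vector (axis times angle).
In Python, from bench import get_state, eyes, job gives the robot as it stands. The module is installed in compiled form; this text tells all that it offers.
- The arm moves only by the shell command python3 -m jog 'ROWS' [FORCE]. ROWS is JSON, a list that holds one entry, the list of rows, each a list of 5 numbers: the opening, from 0 (shut) to 1 (fully open), then the shift along the tool's x, y, z in units of 40 mm (1.0 is 40 mm), then the turn about the tool's z in units of 5 degrees (1.0 is 5 degrees). In form: [[[jaw, dx, dy, dz, turn], ...]]. A call has 1 to 10 rows; each row shifts and turns the commanded pose from where the row before left it, along the tool's axes as they then stand; what a row does not reach is not made up. A row lasts 1/8 s, in which the tool goes at most 62.5 mm and 10.7 degrees, less where a joint would pass 70% of its speed; a pose out of reach is approached as far as the arm can. A call is refused whole if a number of a shift passes 1 or a number of a turn 1, either way. A call with a gripper value outside its range is refused whole. The fingers move at their own pace and stop on an object; FORCE is the grip in N (left out, the last holds). Time passes only in rows, so rows that do not move let the fingers close. It gives the time, the measured TCP pose, the force and the opening at its end, in the units of the state.
- get_state(): the state, without advancing time (a new reading comes with each control period).
- eyes.get_image(name): name is "scene" or "top" or "wrist"; returns (picture, depth): 384x512x3 uint8, red, green, blue; 384x512 float32, m along the optical axis (not along the pixel's ray), 0 where there is no reading.
- eyes.camera_params(name): a dict with "camera_matrix" (3x3 intrinsics, pixels), "k1" (the pictures are not rectified: a ray, as slopes to the right and down, at radius r is drawn at 1 + k1 r^2 times it, then the intrinsics apply), "pose" (4x4, takes a point from camera to world coordinates); the wrist camera has in their place "mount" (4x4, takes a point from camera to tool coordinates, whose origin is the TCP and whose axes are the flange's). Camera axes: x right, y down, z forward; pixel columns grow to the right and rows downward; lengths in m; the calibration is good to about 2 mm. A picture is of the moment at which its call begins: read the wrist's pose just before it. camera_params takes no time and is no camera call.
- job.close_job(): hands the job in, once; it reports no verdict.
The state is a dict: "time": time; "joint_positions": joint angles; "qd": joint speeds; "joint_torque": joint torques, N m; "position": TCP position; "tool_rot": TCP orientation; "ft_force": force on the tool from outside, world axes, zero at the start; "torque": the same for the moment, N m; "grip_width": opening from 0.0 (shut) to 1.0 (fully open).
Only numpy, scipy, OpenCV 4.12 (cv2) and the standard library are available. Lean on these libraries where they do the work, as an engineer would, in place of code of your own. Each camera call takes 0.05 s, during which the arm holds its last target. There are 200 camera calls.

## Working session

There is one attempt and no reset: what is moved stays moved. The work goes in short steps, Python scripts to look and compute and a shell command to move; the robot and the scene stay as the last step left them, time stands still between calls to the robot, and variables do not carry over. Pictures are saved under pics/ and viewed, about 8 in all and at most 12, crops included, and the job is handed in when it is done.

```bash
mkdir -p pics
cat > h.py <<'E'
from bench import get_state, eyes, job
import numpy as np, cv2
from scipy.spatial.transform import Rotation as R
def cam(n):
    s=get_state(); p=eyes.camera_params(n); im,d=eyes.get_image(n)
    if 'pose' in p: T=np.array(p['pose'])
    else:
        W=np.eye(4); W[:3,:3]=R.from_rotvec(s['tool_rot']).as_matrix(); W[:3,3]=s['position']; T=W@np.array(p['mount'])
    return im,d,np.array(p['camera_matrix']),p['k1'],T
def cloud(d,K,k1,T):
    h,w=d.shape; v,u=np.mgrid[:h,:w].astype(float)
    P=cv2.undistortPoints(np.stack([u.ravel(),v.ravel()],1)[:,None],K,np.array([k1,0,0,0.]))[:,0]
    z=d.ravel(); X=np.c_[P*z[:,None],z]@T[:3,:3].T+T[:3,3]; X[z==0]=np.nan
    return X.reshape(h,w,3)
def save(n,im,s=1.5): cv2.imwrite('pics/'+n,cv2.resize(im,None,fx=s,fy=s,interpolation=cv2.INTER_CUBIC)[:,:,::-1])
E
python3 - <<'E'
from h import *
for n in ['top','scene']:
    im,d,K,k1,T=cam(n); X=cloud(d,K,k1,T); np.savez(n,im=im,d=d,X=X,K=K,k1=k1,T=T); save(n+'.png',im)
    print(n,T[:3,3].round(3),T[:3,2].round(2))
s=get_state(); print(s['time'],s['tool_rot'],R.from_rotvec(s['tool_rot']).as_matrix().round(3)); print(eyes.camera_params('wrist'))
E
```

```text
top [0.398 0.054 1.56 ] [ 0.05 -0.01 -1.  ]
scene [-0.485 -0.663  0.642] [ 0.75  0.53 -0.4 ]
0.1 [-3.83451037e-01 -3.11795912e+00  2.64786806e-03] [[-0.97   0.242 -0.   ]
 [ 0.242  0.97  -0.002]
 [-0.    -0.002 -1.   ]]
{'camera_matrix': array([[344.38680431,   0.        , 254.79769983],
       [  0.        , 344.38680431, 189.24045246],
       [  0.        ,   0.        ,   1.        ]]), 'k1': -0.07453203301684129, 'mount': array([[-7.90970856e-04, -9.54624827e-01, -2.97810032e-01,
         8.24192390e-02],
       [ 9.99999681e-01, -7.88450267e-04, -1.28593400e-04,
         2.07989228e-04],
       [-1.12049947e-04, -2.97810038e-01,  9.54625146e-01,
        -1.43734877e-01],
       [ 0.00000000e+00,  0.00000000e+00,  0.00000000e+00,
         1.00000000e+00]])}
```

View pics/top.png

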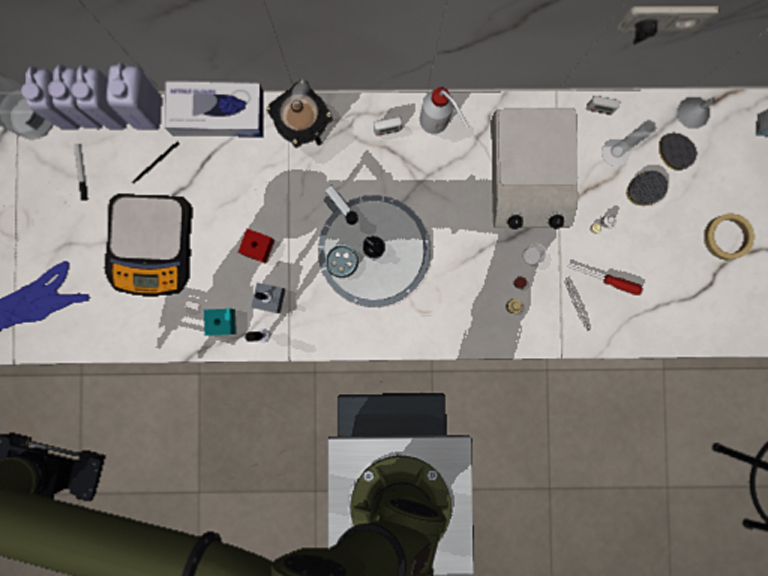

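View pics/scene.png

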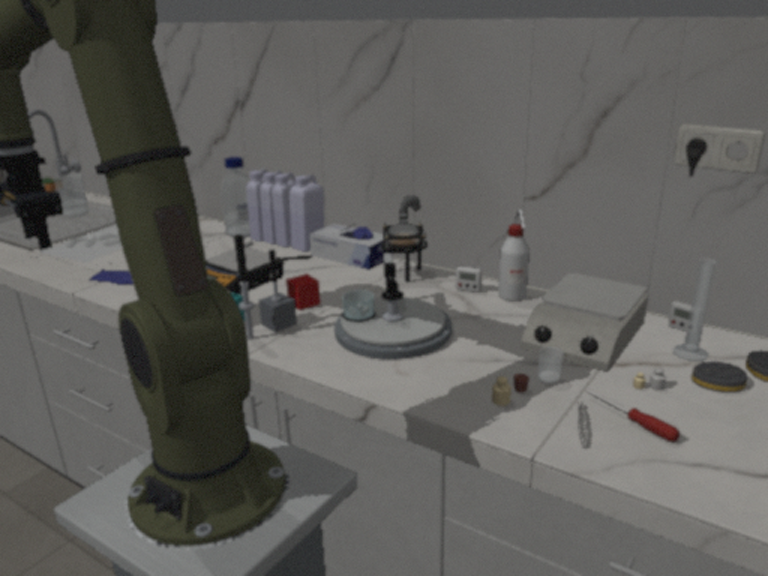

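The top view shows the grey stand with the rod near (268,298), red (255,245) and turquoise (220,320) look-alikes, a second dark-handled rod at (257,335), and the table centred near (375,250) with the cup at (342,262) and the reader lens at (351,217). Next I'll measure from the depth.

Run:
```python
from h import *
z=np.load('top.npz'); X=z['X']; im=z['im'].astype(int)
reg=lambda a,b,c,d:(slice(b,d),slice(a,c))
print('table z',np.nanmedian(X[175:235,300:320,2]))
def st(name,r,lo,hi):
    P=X[r].reshape(-1,3); C=im[r].reshape(-1,3); m=(P[:,2]>lo)&(P[:,2]<hi); P=P[m]
    if len(P)<3: print(name,len(P));return
    print(name,len(P),'med',np.median(P,0).round(4),'mid',((P.min(0)+P.max(0))/2).round(4),'min',P.min(0).round(3),'max',P.max(0).round(3), cv2.minAreaRect(P[:,:2].astype(np.float32)*1000)[1:])
st('stand',reg(164,182,192,212),.05,.068)
st('rodtop',reg(160,180,195,212),.10,.25)
st('rod2',reg(158,212,185,235),.08,.3)
st('rod2low',reg(158,217,185,235),.015,.08)
st('base',reg(205,120,295,210),.012,.026)
st('plate',reg(205,120,295,210),.027,.040)
st('knob',reg(238,152,262,178),.105,.13)
st('disc',reg(238,152,262,178),.078,.095)
st('cuprim',reg(215,160,243,190),.055,.09)
st('lens',reg(215,120,243,152),.1,.14)
st('red',reg(155,148,186,178),.05,.07)
c=im[180:235,130:200].astype(np.uint8); 
a=cv2.resize(c,None,fx=8,fy=8,interpolation=cv2.INTER_CUBIC); b=cv2.resize(im[120:210,200:300].astype(np.uint8),None,fx=5,fy=5,interpolation=cv2.INTER_CUBIC)
s=np.load('scene.npz')['im'][150:235,140:310]; s=cv2.resize(s,None,fx=4.7,fy=4.7,interpolation=cv2.INTER_CUBIC)
cv2.imwrite('pics/crop.png',b[:,:,::-1]); cv2.imwrite('pics/crop2.png',s[:,:799,::-1])
```

```text
table z -0.00028892879806630134
stand 258 med [0.4569 0.2813 0.06  ] mid [0.4602 0.283  0.0596] min [0.428 0.251 0.052] max [0.493 0.315 0.068] ((56.642059326171875, 55.74100875854492), 76.63529205322266)
rodtop 33 med [0.4586 0.2808 0.1667] mid [0.4592 0.2831 0.1415] min [0.453 0.277 0.107] max [0.465 0.289 0.176] ((11.845772743225098, 12.163506507873535), 3.809044122695923)
rod2 98 med [0.3791 0.2853 0.198 ] mid [0.3798 0.2878 0.1572] min [0.367 0.276 0.08 ] max [0.393 0.3   0.234] ((23.563690185546875, 25.175687789916992), 83.46856689453125)
rod2low 20 med [0.3813 0.2844 0.0781] mid [0.3782 0.2877 0.0775] min [0.364 0.277 0.075] max [0.393 0.299 0.08 ] ((19.85607147216797, 29.342453002929688), 76.185791015625)
base 1032 med [0.5572 0.0514 0.0201] mid [0.5637 0.0467 0.019 ] min [ 0.439 -0.082  0.012] max [0.688 0.176 0.026] ((256.3585205078125, 248.62498474121094), 87.93029022216797)
plate 2726 med [0.5611 0.0451 0.0322] mid [0.5653 0.0521 0.0335] min [ 0.449 -0.067  0.027] max [0.682 0.171 0.04 ] ((231.4360809326172, 238.65408325195312), 4.775796413421631)
knob 77 med [0.5642 0.0523 0.1173] mid [0.5633 0.0523 0.1154] min [0.546 0.034 0.106] max [0.581 0.071 0.125] ((46.155189514160156, 15.424516677856445), 49.206878662109375)
disc 90 med [0.5614 0.0552 0.0861] mid [0.5635 0.0522 0.0872] min [0.542 0.03  0.079] max [0.585 0.075 0.095] ((42.183753967285156, 44.75843811035156), 0.012561067938804626)
cuprim 89 med [0.5481 0.1201 0.0746] mid [0.5385 0.115  0.0721] min [0.506 0.074 0.055] max [0.571 0.156 0.089] ((65.23519897460938, 81.63231658935547), 0.7371135354042053)
lens 186 med [0.6466 0.1169 0.1209] mid [0.6492 0.1186 0.119 ] min [0.611 0.086 0.107] max [0.688 0.151 0.131] ((92.44346618652344, 24.29190444946289), 34.37226486206055)
red 298 med [0.5739 0.3101 0.0597] mid [0.5754 0.3092 0.0602] min [0.541 0.275 0.051] max [0.61  0.343 0.07 ] ((57.78602981567383, 55.9923210144043), 69.17903900146484)
```

View pics/crop2.png

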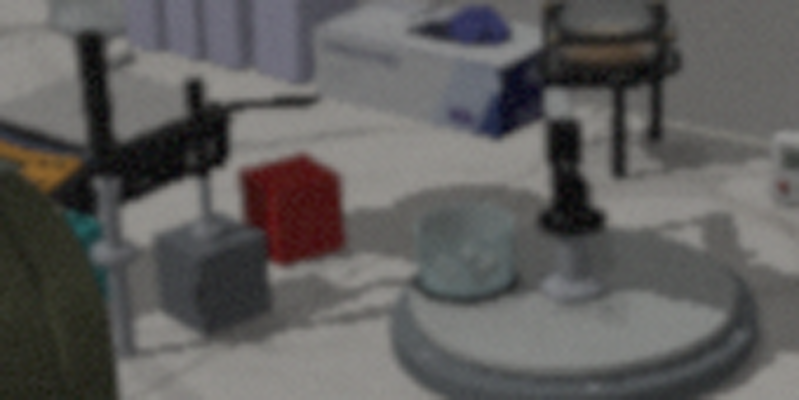

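Run:
```python
from h import *
z=np.load('top.npz'); X=z['X']; im=z['im']; K,k1,T=z['K'],float(z['k1']),z['T']
def proj(P):
    Q=(np.asarray(P)-T[:3,3])@T[:3,:3]
    return cv2.projectPoints(Q,np.zeros(3),np.zeros(3),K,np.array([k1,0,0,0.]))[0][:,0]
P=X[110:160,205:255].reshape(-1,3); P=P[(P[:,2]>.112)&(P[:,2]<.135)]; d=P[:,:2]-[.5635,.0523]
ax=np.linalg.svd(P[:,:2]-P[:,:2].mean(0))[2][0]; print('arm dir',np.degrees(np.arctan2(*ax[::-1])), 'mean bearing',np.degrees(np.arctan2(*d.mean(0)[::-1])))
c=np.array([.5635,.0523])
for th in (108,111,114):
  q=c+.075*np.array([np.cos(np.radians(th)),np.sin(np.radians(th))]); print(th,q)
th=np.radians(111); q=c+.075*np.array([np.cos(th),np.sin(th)])
t=np.linspace(0,2*np.pi,100)
S=8; u0,v0=205,115; cr=cv2.resize(im[115:190,205:300],None,fx=S,fy=S,interpolation=cv2.INTER_CUBIC)
def circ(c,r,h,col):
    p=proj(np.c_[c[0]+r*np.cos(t),c[1]+r*np.sin(t),0*t+h]); p=((p-[u0,v0]+.5)*S).astype(int); cv2.polylines(cr,[p.reshape(-1,1,2)],True,col,1)
circ(q,.034,.076,(255,0,0)); circ(q,.034,.032,(0,0,255)); circ(c,.11,.032,(0,255,0)); circ(c,.125,.02,(255,255,0)); circ(c,.024,.086,(255,0,255))
cv2.imwrite('pics/crop3.png',cr[:,:,::-1])
```

```text
arm dir -142.4976920735964 mean bearing 37.801936254900035
108 [0.54032373 0.12362924]
111 [0.5366224  0.12231853]
114 [0.53299475 0.12081591]
```

View pics/crop3.png

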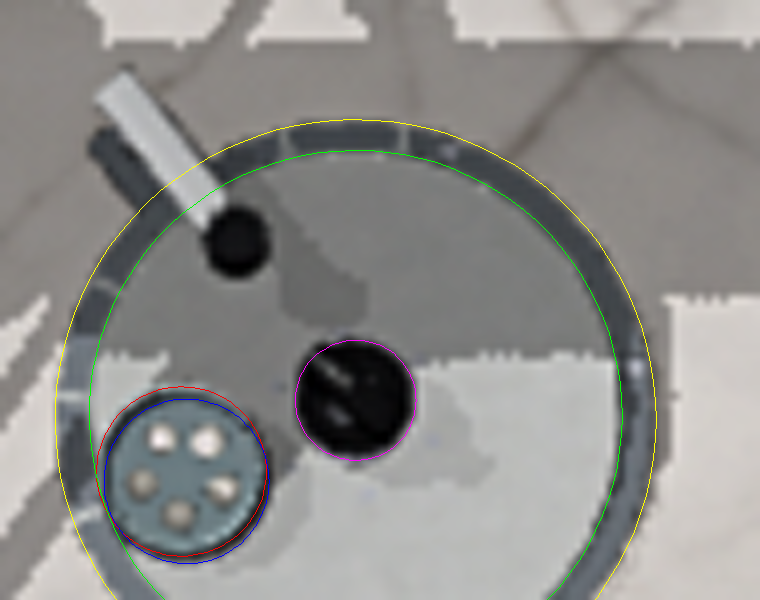

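The projected circles agree with the picture: table axis about (0.5635, 0.0523), reader bearing about 37.6° and cup about (0.538, 0.123). I'll square the tool to the world axes and move over to the rod.

```bash
python3 -m jog '[[[1,0,0,0,-1],[1,0,0,0,-1],[1,-0.5,0,0,-0.8],[1,-1,0,0,0],[1,-1,0,0,0],[1,-1,0,0,0],[1,-1,0,0,0],[1,-1,0,0,0],[1,-1,0,0,0],[1,-0.5,0,0,0]]]' 20 && python3 -m jog '[[[1,0,-1,0,0],[1,0,-1,0,0],[1,0,-1,0,0],[1,0,-1,0,0],[1,0,-1,0,0],[1,0,-1,0,0],[1,0,-0.5,0,0],[1,0,0,0,0]]]'; python3 -c "
from h import *
s=get_state();print(s['joint_positions'],R.from_rotvec(s['tool_rot']).as_matrix().round(3))"
```

```text
time: 1.35
position: [0.4406, 0.6276, 0.24]
tool_rot: [0.005, 3.141, -0.003]
ft_force: [0.8, 0.0, 0.0]
grip_width: 0.997
time: 2.35
position: [0.4378, 0.3683, 0.2415]
tool_rot: [0.004, 3.141, 0.001]
ft_force: [0.7, -0.3, -0.1]
grip_width: 0.997
[-0.80358435  0.15429268  0.06454237  1.65370299 -0.01025023  1.33337277
  0.83097932] [[-1.     0.002  0.   ]
 [ 0.002  1.     0.   ]
 [-0.     0.    -1.   ]]
```

Run:
```python
from h import *
im,d,K,k1,T=cam('wrist'); X=cloud(d,K,k1,T); np.savez('w1',im=im,X=X); save('w1.png',im)
m=(abs(X[:,:,0]-.459)<.06)&(abs(X[:,:,1]-.281)<.06)
def f(lo,hi):
    P=X[m&(X[:,:,2]>lo)&(X[:,:,2]<hi)]; 
    print(lo,hi,len(P)); 
    if len(P)>5: print(P.min(0).round(4),P.max(0).round(4),np.median(P,0).round(4),cv2.minAreaRect(P[:,:2].astype(np.float32)*1000)); 
f(.166,.19);f(.11,.166);f(.045,.064)
```

```text
0.166 0.19 292
[0.4533 0.28   0.166 ] [0.4668 0.2925 0.175 ] [0.4577 0.2862 0.1728] ((459.0761413574219, 285.3853759765625), (10.423282623291016, 14.467617988586426), 46.31477737426758)
0.11 0.166 528
[0.4531 0.28   0.1101] [0.4649 0.2934 0.166 ] [0.4551 0.2897 0.1387] ((457.4555358886719, 288.1924743652344), (14.580798149108887, 8.029535293579102), 55.3902587890625)
0.045 0.064 2657
[0.4272 0.2524 0.0451] [0.4945 0.3192 0.064 ] [0.4524 0.291  0.0602] ((460.79876708984375, 285.861572265625), (56.00425338745117, 57.51294708251953), 77.31780242919922)
```

View pics/w1.png

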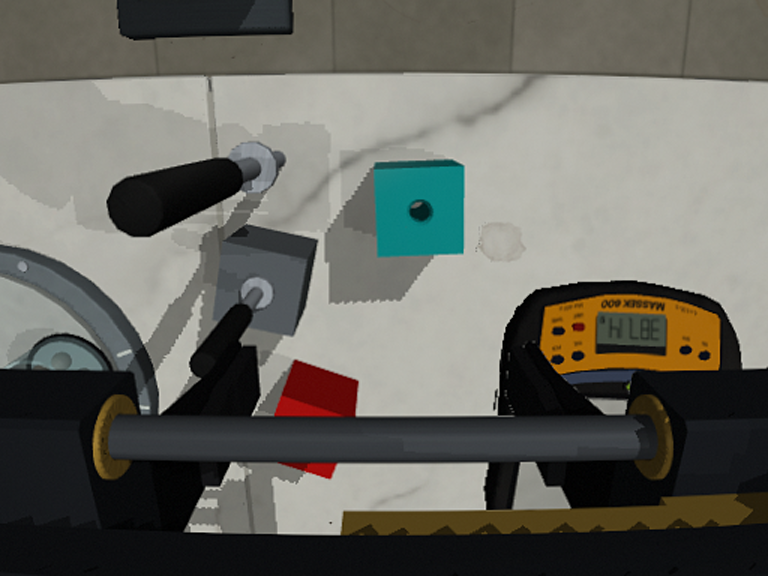

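```bash
python3 -m jog '[[[1,-0.52,-0.7,0,0],[1,0,-0.7,0,0],[0.6,0,-0.7,0,0],[0.6,0,0,0.7,0],[0.6,0,0,0.8,0],[0.6,0,0,0.8,0],[0.6,0,0,0.1,0],[0.6,0,0,0,0]]]' 20
python3 - <<'E'
from h import *
im,d,K,k1,T=cam('wrist'); X=cloud(d,K,k1,T); save('w2.png',im)
s=get_state();print(s['position'])
m=(abs(X[:,:,0]-.459)<.025)&(abs(X[:,:,1]-.285)<.02)
P=X[m&(X[:,:,2]>.164)&(X[:,:,2]<.18)]; print(len(P),np.r_[P.min(0),P.max(0)].round(4))
E
```

```text
time: 3.4
position: [0.4583, 0.2865, 0.1458]
tool_rot: [-0.002, 3.141, 0.001]
ft_force: [0.4, 0.5, 0.8]
grip_width: 0.603
[0.45880481 0.28645838 0.14645477]
197 [0.4617 0.2799 0.1716 0.4673 0.292  0.1745]
```

View pics/w2.png

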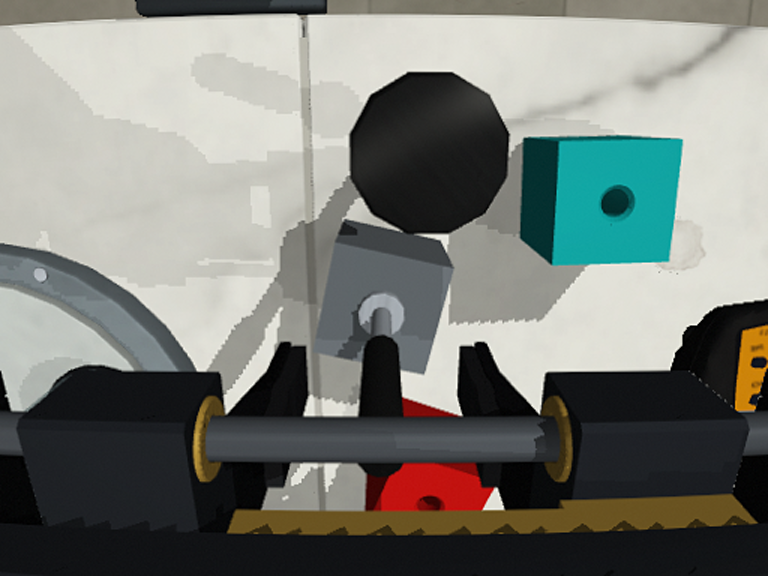

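The handle sits centred between the fingers. I'll close and see whether the arm gets pulled.

```bash
python3 -m jog '[[[0,0,0,0,0],[0,0,0,0,0],[0,0,0,0,0],[0,0,0,0,0],[0,0,0,0,0],[0,0,0,0,0]]]' 35; python3 -c "
from bench import *
s=get_state();print(s['position'],s['ft_force'],s['torque'])"
```

```text
time: 4.2
position: [0.4582, 0.2851, 0.1453]
tool_rot: [0.001, 3.142, 0.0]
ft_force: [0.2, -0.2, 1.0]
grip_width: 0.155
[0.45816572 0.28509403 0.14530377] [ 0.19594657 -0.20654281  1.02603873] [ 0.00681107  0.03671577 -0.02544268]
```

```bash
python3 -m jog '[[[0,0,0,-0.5,0],[0,0,0,-0.9,0],[0,0,0,-1,0],[0,-0.4,-0.8,0,0],[0,-0.4,-0.8,0,0],[0,-0.4,-0.8,0,0],[0,-0.4,-0.8,0,0],[0,-0.4,-0.85,0,0],[0,0,0,0,0],[0,0,0,0,0]]]'
python3 - <<'E'
from h import *
im,d,K,k1,T=cam('wrist'); X=cloud(d,K,k1,T); np.savez('w3',im=im,X=X,K=K,k1=k1,T=T)
s=get_state();print(s['position'],s['ft_force'])
q=np.array([.538,.1229]); 
Ti=np.linalg.inv(T)
t=np.linspace(0,2*np.pi,100); o=im.copy(); o=cv2.resize(o,None,fx=1.5,fy=1.5,interpolation=cv2.INTER_CUBIC)
for r,h,col in ((.034,.076,(255,0,0)),(.031,.036,(0,0,255))):
    P=np.c_[q[0]+r*np.cos(t),q[1]+r*np.sin(t),0*t+h]@Ti[:3,:3].T+Ti[:3,3]
    p=cv2.projectPoints(P,np.zeros(3),np.zeros(3),K,np.array([k1,0,0,0.]))[0]
    cv2.polylines(o,[((p+.5)*1.5).astype(int)],True,col,1)
cv2.imwrite('pics/w3.png',o[:,:,::-1])
E
```

```text
time: 5.45
position: [0.5377, 0.1238, 0.241]
tool_rot: [-0.0, -3.141, -0.001]
ft_force: [-0.2, 0.3, -1.2]
grip_width: 0.152
[0.53754907 0.12440365 0.24101071] [ 0.29402418  0.05859851 -1.20892614]
```

View pics/w3.png

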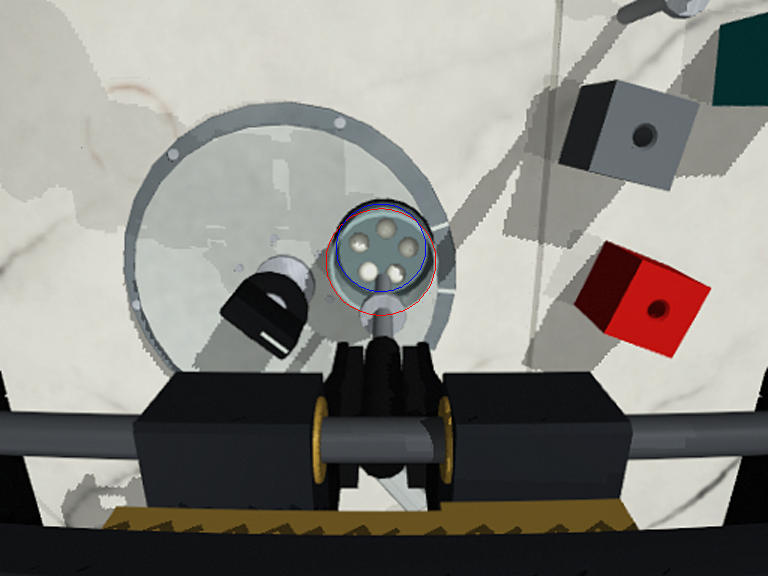

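The beads are all in the cup. The rod hangs upright, in line with the cup (rod at column 382, cup at 384). I'll refine the cup centre and the knob axis from this frame's depth.

Run:
```python
from h import *
from scipy.optimize import least_squares as ls
def circ(P,r):
    g=lambda c:np.hypot(P[:,0]-c[0],P[:,1]-c[1])-r
    s=ls(g,P.mean(0)[:2],loss='soft_l1',f_scale=.001); return s.x.round(4),np.abs(s.fun).mean().round(4)
for n in ('top','w1','w3'):
    X=np.load(n+'.npz')['X']; D=np.hypot(X[:,:,0]-.538,X[:,:,1]-.123)
    P=X[(D<.042)&(D>.027)&(X[:,:,2]>.071)&(X[:,:,2]<.080)]; 
    if len(P)>8: print(n,'rim',len(P),circ(P,.0325), P.min(0).round(3),P.max(0).round(3))
    P=X[(D<.030)&(X[:,:,2]>.043)&(X[:,:,2]<.053)]
    D=np.hypot(X[:,:,0]-.5635,X[:,:,1]-.0523); P=X[(D<.03)&(X[:,:,2]>.112)&(X[:,:,2]<.122)]
    if len(P)>8: print(n,'knob',len(P),cv2.minAreaRect(P[:,:2].astype(np.float32)*1000))
    P=X[(D<.14)&(D>.119)&(X[:,:,2]>.014)&(X[:,:,2]<.023)]
    if len(P)>30:
        b=np.degrees(np.arctan2(P[:,1]-.0523,P[:,0]-.5635)); E=[]
        for a in range(-180,180,6):
            Q=P[(b>=a)&(b<a+6)]
            if len(Q)>3: r=np.hypot(Q[:,0]-.5635,Q[:,1]-.0523); E.append(Q[r.argmax()])
        E=np.array(E); print(n,'base',len(E),circ(E,.125))
```

```text
top rim 46 (array([0.5386, 0.1231]), np.float64(0.0007)) [0.506 0.091 0.071] [0.571 0.155 0.08 ]
top knob 65 ((564.1824951171875, 53.038726806640625), (45.08037567138672, 15.246847152709961), 49.072784423828125)
top base 51 (array([0.5639, 0.0527]), np.float64(0.0017))
w1 rim 170 (array([0.5387, 0.1253]), np.float64(0.0007)) [0.505 0.104 0.071] [0.515 0.147 0.078]
w1 base 16 (array([0.564 , 0.0541]), np.float64(0.0005))
w3 rim 703 (array([0.5392, 0.1244]), np.float64(0.0009)) [0.506 0.091 0.071] [0.569 0.158 0.078]
w3 knob 1030 ((564.4828491210938, 54.677242279052734), (46.35037612915039, 16.287681579589844), 49.35167694091797)
w3 base 42 (array([0.5652, 0.0543]), np.float64(0.0007))
```

```bash
python3 -m jog '[[[0,-0.03,0,0.3,0],[0,0,0,0.4,0],[0,0,0,0.4,0],[0,0,0,0.3,0],[0,0,0,0.18,0],[0,0,0,0,0],[0,-0.12,0,0,0],[0,-0.12,0,0,0],[0,-0.12,0,0,0],[0,-0.12,0,0,0]]]' && python3 -m jog '[[[0,0.023,0.147,0,0],[0,0.068,0.133,0,0],[0,0.106,0.106,0,0],[0,0.133,0.068,0,0],[0,0.147,0.023,0,0],[0,0.147,-0.023,0,0],[0,0.133,-0.068,0,0],[0,0.106,-0.106,0,0],[0,0.068,-0.133,0,0],[0,0.023,-0.147,0,0]]]'
```

```text
time: 6.75
position: [0.559, 0.1231, 0.1782]
tool_rot: [0.001, 3.141, 0.0]
ft_force: [0.7, -0.1, -1.2]
grip_width: 0.15
time: 8.0
position: [0.5206, 0.1251, 0.1785]
tool_rot: [-0.001, 3.14, 0.006]
ft_force: [4.0, 2.4, 0.0]
grip_width: 0.152
```

```bash
python3 -m jog '[[[0,-0.023,-0.147,0,0],[0,-0.068,-0.133,0,0],[0,-0.106,-0.106,0,0],[0,-0.133,-0.068,0,0],[0,-0.147,-0.023,0,0],[0,-0.147,0.023,0,0],[0,-0.133,0.068,0,0],[0,-0.106,0.106,0,0],[0,-0.068,0.133,0,0],[0,-0.023,0.147,0,0]]]'
python3 - <<'E'
from h import *
im,d,K,k1,T=cam('wrist'); save('w4.png',im)
E
```

```text
time: 9.25
position: [0.5579, 0.1229, 0.1774]
tool_rot: [-0.002, -3.14, 0.001]
ft_force: [-1.9, 1.6, -0.4]
grip_width: 0.151
```

View pics/w4.png

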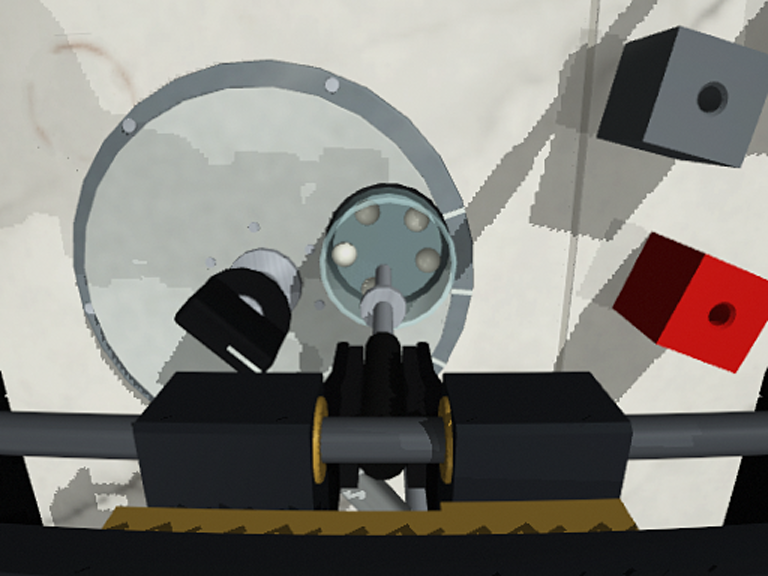

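The beads are being pushed round, four are visible and one is by the rod, and the table is still at home. I'll do two more rounds.

```bash
A='x'; python3 -m jog '[[[0,0.023,0.147,0,0],[0,0.068,0.133,0,0],[0,0.106,0.106,0,0],[0,0.133,0.068,0,0],[0,0.147,0.023,0,0],[0,0.147,-0.023,0,0],[0,0.133,-0.068,0,0],[0,0.106,-0.106,0,0],[0,0.068,-0.133,0,0],[0,0.023,-0.147,0,0]]]' && python3 -m jog '[[[0,-0.023,-0.147,0,0],[0,-0.068,-0.133,0,0],[0,-0.106,-0.106,0,0],[0,-0.133,-0.068,0,0],[0,-0.147,-0.023,0,0],[0,-0.147,0.023,0,0],[0,-0.133,0.068,0,0],[0,-0.106,0.106,0,0],[0,-0.068,0.133,0,0],[0,-0.023,0.147,0,0]]]' &&  python3 -m jog '[[[0,0.023,0.147,0,0],[0,0.068,0.133,0,0],[0,0.106,0.106,0,0],[0,0.133,0.068,0,0],[0,0.147,0.023,0,0],[0,0.147,-0.023,0,0],[0,0.133,-0.068,0,0],[0,0.106,-0.106,0,0],[0,0.068,-0.133,0,0],[0,0.023,-0.147,0,0]]]' && python3 -m jog '[[[0,-0.023,-0.147,0,0],[0,-0.068,-0.133,0,0],[0,-0.106,-0.106,0,0],[0,-0.133,-0.068,0,0],[0,-0.147,-0.023,0,0],[0,-0.147,0.023,0,0],[0,-0.133,0.068,0,0],[0,-0.106,0.106,0,0],[0,-0.068,0.133,0,0],[0,-0.023,0.147,0,0]]]' && python3 -m jog '[[[0,0.16,0,0,0],[0,0.16,0,0,0],[0,0.16,0,0,0],[0,0,0,0,0],[0,0,0,-0.5,0],[0,0,0,-0.8,0],[0,0,0,-0.8,0],[0,0,0,0,0]]]'
```

```text
time: 10.55
position: [0.5211, 0.1231, 0.1789]
tool_rot: [0.001, 3.139, 0.002]
ft_force: [2.7, -1.1, -0.6]
grip_width: 0.153
time: 11.8
position: [0.5579, 0.1217, 0.1774]
tool_rot: [-0.002, -3.139, 0.004]
ft_force: [-2.1, 0.1, -0.1]
grip_width: 0.15
time: 13.05
position: [0.5214, 0.1235, 0.1789]
tool_rot: [0.001, 3.138, 0.003]
ft_force: [4.6, 0.6, -1.0]
grip_width: 0.155
time: 14.3
position: [0.5587, 0.1219, 0.1776]
tool_rot: [-0.001, -3.141, 0.004]
ft_force: [-1.5, -1.6, 0.0]
grip_width: 0.154
time: 15.3
position: [0.541, 0.1232, 0.265]
tool_rot: [0.001, 3.136, 0.003]
ft_force: [-0.4, -0.3, -0.5]
grip_width: 0.152
```

```bash
python3 -m jog '[[[0,0.4,0.7,0,0],[0,0.4,0.7,0,0],[0,0.4,0.7,0,0],[0,0.4,0.7,0.1,0],[0,0.4,0.7,0.3,0],[0,0.07,0.55,0.3,0],[0,0,0,0,0],[0,0,0,0,0],[0,0,0,0,0]]]'
python3 - <<'E'
from h import *
im,d,K,k1,T=cam('wrist'); X=cloud(d,K,k1,T); s=get_state(); print(s['position'],s['tool_rot'])
np.savez('w5',im=im,X=X); save('w5.png',im)
P=X[(abs(X[:,:,0]-.459)<.04)&(abs(X[:,:,1]-.285)<.04)&(X[:,:,2]>.055)&(X[:,:,2]<.064)]; print('stand',cv2.minAreaRect(P[:,:2].astype(np.float32)*1000))
for lo in (.108,.12,.13,.14,.146,.152,.158):
  P=X[(abs(X[:,:,0]-.459)<.03)&(abs(X[:,:,1]-.285)<.03)&(X[:,:,2]>lo)&(X[:,:,2]<lo+.006)]
  if len(P)>3: print(lo,len(P),P.min(0).round(4),P.max(0).round(4))
E
```

```text
time: 16.42
position: [0.4577, 0.2837, 0.2345]
tool_rot: [0.005, 3.141, 0.0]
ft_force: [-0.6, -0.0, -0.6]
grip_width: 0.151
[0.45752008 0.28399229 0.23457571] [4.12146493e-03 3.14068143e+00 4.13847512e-04]
stand ((460.990478515625, 285.9109802246094), (56.11117935180664, 56.60380172729492), 77.24147033691406)
0.108 25 [0.4525 0.2793 0.108 ] [0.457  0.2874 0.1136]
0.12 27 [0.4526 0.2794 0.12  ] [0.4567 0.2881 0.1258]
0.13 5 [0.4528 0.2826 0.1303] [0.4534 0.2856 0.1321]
0.146 18 [0.4474 0.2729 0.1496] [0.4584 0.2939 0.1519]
0.152 512 [0.4468 0.2731 0.152 ] [0.4669 0.2945 0.1579]
0.158 43 [0.4535 0.2793 0.1582] [0.4579 0.2882 0.164 ]
```

View pics/w5.png

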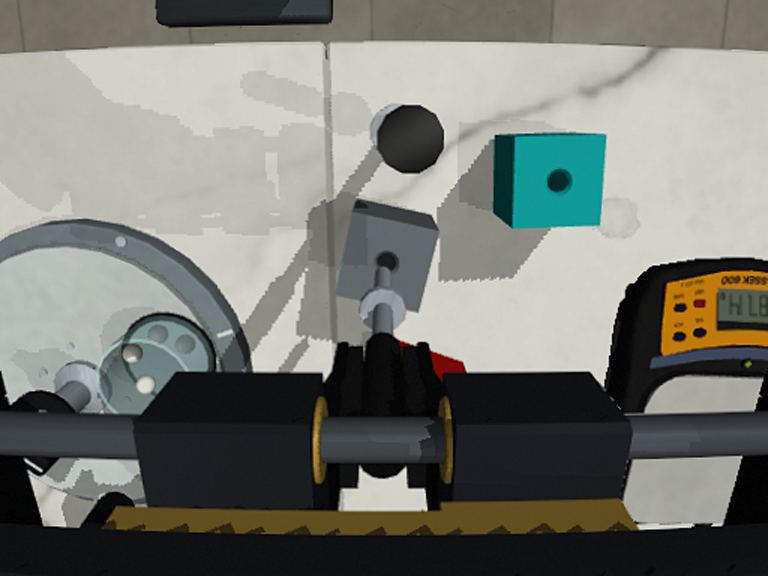

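Run:
```python
from h import *
im,d,K,k1,T=cam('wrist'); X=cloud(d,K,k1,T); print(get_state()['position'])
g=im[160:190,240:275].astype(int).mean(2); np.set_printoptions(linewidth=250); 
v,u=np.mgrid[160:190,240:275]
P=cv2.undistortPoints(np.stack([u.ravel(),v.ravel()],1)[:,None].astype(float),K,np.array([k1,0,0,0.]))[:,0]
r=np.c_[P,np.ones(len(P))]@T[:3,:3].T; Q=T[:3,3]+r*((.060-T[2,3])/r[:,2])[:,None]; Q=Q.reshape(30,35,3)
m=g<65; print(m.sum()); 
for i in range(0,26): print(''.join('#' if a else '.' for a in m[i]), (Q[i][m[i]][[0,-1],1].round(4), Q[i,0,0].round(4)) if m[i].any() else '')
```

```text
[0.45735966 0.28421162 0.23457044]
159
................................... 
................................... 
................................... 
................................... 
................................... 
................................... 
................................... 
................................... 
..............#######.............. (array([0.2835, 0.2892]), np.float64(0.4534))
.............#########............. (array([0.2826, 0.2902]), np.float64(0.4544))
............###########............ (array([0.2816, 0.2911]), np.float64(0.4554))
...........#############........... (array([0.2807, 0.2921]), np.float64(0.4564))
...........##############.......... (array([0.2806, 0.293 ]), np.float64(0.4574))
...........##############.......... (array([0.2806, 0.293 ]), np.float64(0.4583))
..........################......... (array([0.2797, 0.294 ]), np.float64(0.4593))
...........##############.......... (array([0.2806, 0.2931]), np.float64(0.4603))
...........##############.......... (array([0.2806, 0.2931]), np.float64(0.4613))
.............############.......... (array([0.2825, 0.2931]), np.float64(0.4623))
............#.....#######.......... (array([0.2816, 0.2931]), np.float64(0.4633))
...................#####........... (array([0.2883, 0.2921]), np.float64(0.4643))
...........##.......##............. (array([0.2806, 0.2902]), np.float64(0.4653))
..........##....................... (array([0.2796, 0.2806]), np.float64(0.4663))
..........##....................... (array([0.2796, 0.2806]), np.float64(0.4673))
..........##....................... (array([0.2796, 0.2806]), np.float64(0.4683))
..........##....................... (array([0.2796, 0.2806]), np.float64(0.4693))
..........##....................... (array([0.2796, 0.2806]), np.float64(0.4703))
```

The rod hangs vertical. The hole reads about 2–3 mm further in +x/+y than the rod, while the grip-pose record says about 1 mm, so I'll split the difference and go in gently.

```bash
python3 -m jog '[[[0,-0.045,0.05,0.3,0],[0,0,0,0.5,0],[0,0,0,0.2,0],[0,0,0,0.15,0],[0,0,0,0.15,0],[0,0,0,0.15,0],[0,0,0,0,0]]]'
```

```text
time: 17.4
position: [0.4688, 0.2871, 0.1872]
tool_rot: [0.006, 3.118, 0.012]
ft_force: [5.6, -2.4, 4.7]
grip_width: 0.153
```

Run:
```python
from h import *
im,d,K,k1,T=cam('wrist'); s=get_state(); print(s['position'],s['tool_rot'],s['ft_force'],s['torque'],s['joint_positions'])
save('w6.png',im)
```

```text
[0.46577283 0.28676928 0.18291368] [0.00548826 3.12526477 0.00857664] [ 5.22895975 -1.02672572 -2.97453567] [-0.26659466 -1.69504386  0.00172209] [-0.72367893  0.12649385  0.13003273  1.80568999 -0.01262181  1.19391376
  0.97702301]
```

View pics/w6.png

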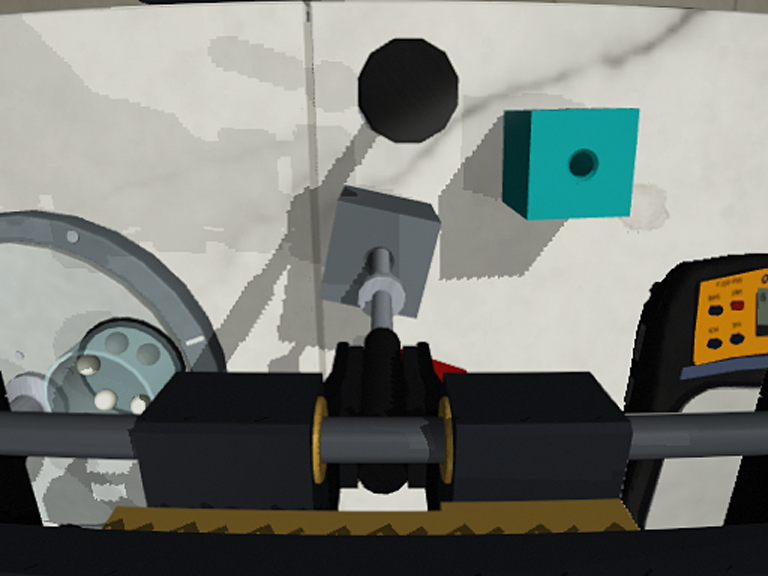

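```bash
python3 -m jog '[[[0,0,0,0,0],[0,0,0,0,0],[0,0,0,0,0]]]'
python3 - <<'E'
from h import *
s=get_state(); print(s['position'],s['tool_rot'],s['ft_force'],s['torque'],np.abs(s['qd']).max())
E
```

```text
time: 17.82
position: [0.4592, 0.2869, 0.1762]
tool_rot: [0.001, 3.14, -0.0]
ft_force: [5.4, -1.5, 3.4]
grip_width: 0.15
[0.4592276 0.2869359 0.1761561] [ 7.47127533e-04  3.13985986e+00 -2.89384161e-04] [ 5.35446201 -1.5288548   3.39285127] [-0.43567199 -1.81976054 -0.02902239] 0.0025150501815492574
```

Run:
```python
from h import *
im,d,K,k1,T=cam('wrist'); X=cloud(d,K,k1,T); s=get_state(); print(s['position'])
z=s['position'][2]
M=(abs(X[:,:,0]-.461)<.025)&(abs(X[:,:,1]-.285)<.025)
P=X[M&(X[:,:,2]>.07)&(X[:,:,2]<.14)]
h,e=np.histogram(P[:,2],np.arange(.068,.142,.003)); print([(round(a,3),int(b)) for a,b in zip(e,h)])
for lo in np.arange(.066,.13,.006):
  P=X[M&(X[:,:,2]>lo)&(X[:,:,2]<lo+.006)]
  if len(P)>3: print(lo.round(3),len(P),P.min(0).round(4),P.max(0).round(4))
```

```text
[0.45924097 0.28692371 0.17615361]
[(np.float64(0.068), 4), (np.float64(0.071), 15), (np.float64(0.074), 9), (np.float64(0.077), 3), (np.float64(0.08), 0), (np.float64(0.083), 0), (np.float64(0.086), 0), (np.float64(0.089), 0), (np.float64(0.092), 0), (np.float64(0.095), 24), (np.float64(0.098), 221), (np.float64(0.101), 311), (np.float64(0.104), 23), (np.float64(0.107), 17), (np.float64(0.11), 29), (np.float64(0.113), 21), (np.float64(0.116), 31), (np.float64(0.119), 25), (np.float64(0.122), 24), (np.float64(0.125), 32), (np.float64(0.128), 24), (np.float64(0.131), 29), (np.float64(0.134), 4), (np.float64(0.137), 2)]
0.066 30 [0.4544 0.2827 0.0661] [0.4575 0.2903 0.072 ]
0.072 20 [0.4549 0.2835 0.0723] [0.4569 0.2903 0.0778]
0.096 493 [0.449  0.2764 0.0963] [0.4696 0.2975 0.102 ]
0.102 89 [0.4494 0.2772 0.102 ] [0.4669 0.296  0.1079]
0.108 47 [0.4558 0.2827 0.1081] [0.46   0.2911 0.1138]
0.114 52 [0.4558 0.2828 0.1142] [0.4599 0.2911 0.12  ]
0.12 58 [0.4562 0.2823 0.1203] [0.4615 0.291  0.1259]
0.126 55 [0.4561 0.2824 0.1261] [0.4613 0.2909 0.1319]
```

The foot is about 17 mm down in the hole, with the rod tilted about 1.5° and a 5 N side load. I'll relieve that sideways and continue down slowly.

```bash
python3 -m jog '[[[0,-0.04,-0.02,0,0],[0,0,0,0.08,0],[0,0,0,0.08,0],[0,0,0,0,0]]]'; python3 -c "
from bench import *
s=get_state();print(s['position'],s['tool_rot'],s['ft_force'],s['torque'])"
```

```text
time: 18.38
position: [0.4595, 0.2863, 0.1688]
tool_rot: [-0.001, -3.14, 0.001]
ft_force: [3.3, 0.0, -1.5]
grip_width: 0.153
[0.4594773  0.2862755  0.16881134] [-5.60796335e-04 -3.14048757e+00  6.49497813e-04] [ 3.31458066  0.02919771 -1.50733193] [-0.00644368 -1.44501411  0.02512573]
```

```bash
python3 -m jog '[[[0,-0.03,0,0.12,0],[0,0,0,0.12,0],[0,0,0,0.12,0],[0,0,0,0.12,0],[0,0,0,0.1,0],[0,0,0,0,0],[0,0,0,0,0]]]'
python3 - <<'E'
from h import *
im,d,K,k1,T=cam('wrist'); X=cloud(d,K,k1,T); s=get_state(); print(s['position'],s['ft_force'],s['torque'])
M=(abs(X[:,:,0]-.461)<.025)&(abs(X[:,:,1]-.285)<.025)
for lo in np.arange(.062,.13,.006):
  P=X[M&(X[:,:,2]>lo)&(X[:,:,2]<lo+.006)]
  if len(P)>3: print(lo.round(3),len(P),P.min(0).round(4),P.max(0).round(4),np.median(P[:,2]).round(4))
E
```

```text
time: 19.25
position: [0.4607, 0.2862, 0.1462]
tool_rot: [-0.001, -3.141, 0.0]
ft_force: [0.1, 0.9, -2.0]
grip_width: 0.149
[0.46072817 0.28626685 0.14630823] [ 0.26636912  0.08992417 -0.73893731] [-0.01035245 -0.06252748 -0.01719886]
0.062 42 [0.4363 0.2623 0.062 ] [0.4754 0.3078 0.068 ] 0.0664
0.068 531 [0.4498 0.2756 0.0681] [0.47   0.2968 0.074 ] 0.0711
0.074 46 [0.4565 0.2819 0.074 ] [0.4606 0.2905 0.0799] 0.0769
0.08 48 [0.4567 0.282  0.0801] [0.4607 0.2904 0.0859] 0.083
0.086 57 [0.4567 0.2821 0.0862] [0.4606 0.2904 0.0919] 0.0895
0.092 52 [0.4572 0.2823 0.0921] [0.4602 0.2902 0.0979] 0.0951
0.098 54 [0.4573 0.2823 0.0983] [0.4602 0.2902 0.104 ] 0.101
0.104 9 [0.4558 0.2848 0.104 ] [0.4582 0.2888 0.11  ] 0.1049
0.11 106 [0.455  0.2792 0.1101] [0.463  0.2928 0.1159] 0.1133
0.116 122 [0.4551 0.2793 0.116 ] [0.4626 0.2932 0.122 ] 0.1192
0.122 145 [0.4497 0.2707 0.122 ] [0.4616 0.3009 0.1279] 0.1251
0.128 308 [0.449  0.2709 0.128 ] [0.4615 0.3018 0.134 ] 0.131
```

```bash
python3 -m jog '[[[0,0,0,0.06,0],[0,0,0,0.04,0],[0,0,0,0.03,0],[0,0,0,0,0]]]'; python3 -c "
from bench import *
s=get_state();print(s['position'],s['ft_force'],s['torque'])"
```

```text
time: 19.8
position: [0.4611, 0.2864, 0.1416]
tool_rot: [-0.001, -3.141, -0.0]
ft_force: [-0.5, -0.3, 1.7]
grip_width: 0.153
[0.46105023 0.28639497 0.14160775] [-0.50391652 -0.33788879  1.68221399] [-0.13623114  0.33520247  0.03571635]
```

```bash
python3 -m jog '[[[0.3,0,0,0,0],[0.6,0,0,0,0],[0.6,0,0,0,0],[0.6,0,0,0,0],[0.6,0,0,-0.3,0],[0.6,0,0,-0.8,0],[0.6,0,0,-1,0],[0.6,0,0,-0.6,0],[0.6,0,0,0,0]]]'
python3 - <<'E'
from h import *
im,d,K,k1,T=cam('wrist'); X=cloud(d,K,k1,T); s=get_state(); print(s['position'],s['joint_positions'])
M=(abs(X[:,:,0]-.461)<.022)&(abs(X[:,:,1]-.285)<.022)
for n,X in (('now',X),('w1',np.load('w1.npz')['X'])):
  M=(abs(X[:,:,0]-.461)<.022)&(abs(X[:,:,1]-.285)<.022)
  P=X[M&(X[:,:,2]>.0635)&(X[:,:,2]<.08)]; print(n,np.median(P,0).round(4),len(P)); P=X[M&(X[:,:,2]>.16)&(X[:,:,2]<.19)]; print(len(P),P.max(0).round(4),P.min(0).round(4))
E
```

```text
time: 20.92
position: [0.4624, 0.2871, 0.2524]
tool_rot: [0.001, 3.137, 0.005]
ft_force: [-0.0, 0.2, -0.5]
grip_width: 0.601
[0.46157822 0.28659077 0.25046754] [-0.72650666  0.0863199   0.13004187  1.71170539 -0.01166302  1.34186542
  0.97607611]
now [0.4569 0.2862 0.0665] 256
379 [0.4653 0.2928 0.175 ] [0.4522 0.2794 0.1606]
w1 [0.4576 0.2892 0.0663] 301
350 [0.4668 0.2927 0.175 ] [0.4533 0.28   0.16  ]
```

The rod is home: the collar median is 0.0665, against 0.0663 at the start. Next I'll move over the knob and line the jaws up across it.

```bash
python3 -m jog '[[[0.6,-0.43,-0.97,0,0],[0.6,-0.43,-0.97,0,0],[0.6,-0.43,-0.97,0,0],[0.6,-0.43,-0.97,0,0],[0.6,-0.43,-0.97,0,0],[0.5,-0.42,-0.97,0,0],[0.5,0,0,0,0]]]' 55 && python3 -m jog '[[[0.5,0,0,0,-1],[0.5,0,0,0,-1],[0.5,0,0,0,-1],[0.5,0,0,0,-1],[0.5,0,0,0,-1],[0.5,0,0,0,-1],[0.5,0,0,0,-1],[0.5,0,0,0,-1],[0.5,0,0,0,-1],[0.5,0,0,0,-0.85]]]' && python3 -m jog '[[[0.5,0,0,0.5,0],[0.45,0,0,0.5,0],[0.45,0,0,0,0],[0.45,0,0,0,0]]]'
python3 - <<'E'
from h import *
im,d,K,k1,T=cam('wrist'); X=cloud(d,K,k1,T); s=get_state(); Rm=R.from_rotvec(s['tool_rot']).as_matrix(); p=np.array(s['position'])
print(p.round(4),s['joint_positions'].round(3) if hasattr(s['joint_positions'],'round') else s['joint_positions'],'y bearing',np.degrees(np.arctan2(Rm[1,1],Rm[0,1])), 'tz',Rm[:,2])
D=np.hypot(X[:,:,0]-.5645,X[:,:,1]-.0545); P=X[(D<.03)&(X[:,:,2]>.113)&(X[:,:,2]<.122)]
r=cv2.minAreaRect(P[:,:2].astype(np.float32)*1000); print(len(P),r); c=np.r_[np.array(r[0])/1000,p[2]]
print('shift units',((c-p)@Rm/.04).round(3))
save('w7.png',im)
E
```

```text
time: 21.85
position: [0.564, 0.0486, 0.2479]
tool_rot: [-0.012, -3.14, 0.004]
ft_force: [-0.4, -0.4, -0.8]
grip_width: 0.512
time: 23.1
position: [0.5629, 0.0546, 0.248]
tool_rot: [1.313, -2.852, -0.002]
ft_force: [-0.2, -0.2, -0.0]
grip_width: 0.503
time: 23.6
position: [0.5638, 0.054, 0.2095]
tool_rot: [-1.309, 2.856, 0.0]
ft_force: [-0.5, -0.7, 0.4]
grip_width: 0.451
[0.5641 0.0539 0.2099] [-0.399  0.161  0.286  1.717 -0.048  1.269  2.328] y bearing 139.2571883297685 tz [ 9.16291353e-04  3.54899345e-04 -9.99999517e-01]
1312 ((564.6885375976562, 53.4984130859375), (45.51704406738281, 15.971380233764648), 49.663631439208984)
shift units [-0.001 -0.017  0.   ]
```

View pics/w7.png

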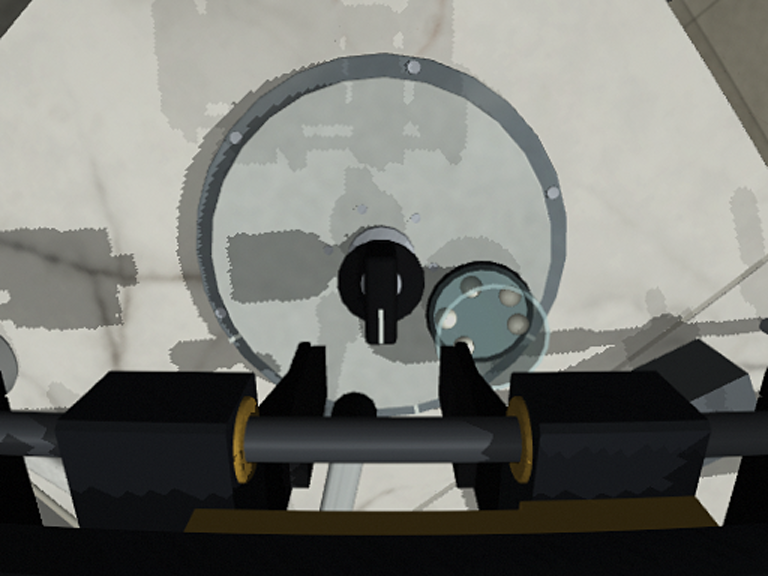

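The knob is upright in the image at (381,300), centred and square between the fingers, with the beads still in the cup. I'll descend and grip.

```bash
python3 -m jog '[[[0.45,0,-0.015,0.8,0],[0.45,0,0,0.8,0],[0.45,0,0,0.6,0],[0.45,0,0,0.33,0],[0.45,0,0,0,0],[0,0,0,0,0],[0,0,0,0,0],[0,0,0,0,0],[0,0,0,0,0],[0,0,0,0,0]]]' 58; python3 -c "
from bench import *
s=get_state();print(s['position'],s['tool_rot'],s['ft_force'],s['torque'],s['joint_positions'])"
```

```text
time: 24.9
position: [0.5645, 0.0533, 0.1088]
tool_rot: [-1.309, 2.855, 0.0]
ft_force: [-1.4, 0.3, 5.2]
grip_width: 0.181
[0.56454519 0.05333972 0.10877864] [-1.30856201e+00  2.85523740e+00  3.32206230e-04] [-1.44183519  0.27185418  5.18616811] [0.22236294 0.46308101 0.11303591] [-0.38622501  0.25078116  0.28014855  1.82766093 -0.07867001  1.07316945
  2.35342734]
```

```bash
cat > t.py <<'E'
from h import *
s=get_state(); Rm=R.from_rotvec(s['tool_rot']).as_matrix(); print('yb',np.degrees(np.arctan2(Rm[1,1],Rm[0,1])).round(2),np.round(s['position'],4),np.round(s['ft_force'],1),np.round(s['torque'],2),'w',s['grip_width'],'j7',s['joint_positions'][6])
E
python3 t.py; for i in 1; do python3 -m jog '[[[0,0,0,0,0.6],[0,0,0,0,0.6],[0,0,0,0,0.6],[0,0,0,0,0.6],[0,0,0,0,0.6],[0,0,0,0,0.6],[0,0,0,0,0.6],[0,0,0,0,0.6]]]' >/dev/null; done; python3 t.py;  python3 -m jog '[[[0,0,0,0,0.6],[0,0,0,0,0.6],[0,0,0,0,0.6],[0,0,0,0,0.6],[0,0,0,0,0.6],[0,0,0,0,0.6],[0,0,0,0,0.6],[0,0,0,0,0.6]]]' >/dev/null; python3 t.py
```

```text
yb 139.24 [0.5645 0.0533 0.1088] [-1.4  0.3  5.2] [0.22 0.46 0.11] w 0.18144913011277344 j7 2.3534273432552646
yb 115.15 [0.5644 0.0535 0.1087] [-2.6  0.2  5.4] [0.24 0.51 0.11] w 0.1751655530638731 j7 1.9454416784036883
yb 91.17 [0.5643 0.0538 0.1088] [-3.6  1.   5.2] [0.25 0.51 0.16] w 0.17987752346381444 j7 1.5398547125537922
```

```bash
python3 -m jog '[[[0,0,0,0,0.6],[0,0,0,0,0.6],[0,0,0,0,0.6],[0,0,0,0,0.6],[0,0,0,0,0.6],[0,0,0,0,0.6],[0,0,0,0,0.6],[0,0,0,0,0.6],[0,0,0,0,0],[0,0,0,0,0]]]' >/dev/null; python3 t.py
python3 - <<'E'
from h import *
from scipy.optimize import least_squares as ls
im,d,K,k1,T=cam('wrist'); X=cloud(d,K,k1,T)
im2,d2,K2,k2,T2=cam('top'); X2=cloud(d2,K2,k2,T2)
for n,X,c in (('w',X,(.5645,.054)),('t',X2,(.564,.0527)),('t0',np.load('top.npz')['X'],(.564,.0527)),('w3',np.load('w3.npz')['X'],(.5645,.0545))):
    D=np.hypot(X[:,:,0]-c[0],X[:,:,1]-c[1]); P=X[(D>.035)&(D<.115)&(X[:,:,2]>.071)&(X[:,:,2]<.080)]
    if len(P)<10: print(n,len(P)); continue
    s=ls(lambda q:np.hypot(P[:,0]-q[0],P[:,1]-q[1])-.0325,np.median(P[:,:2],0),loss='soft_l1',f_scale=.001)
    print(n,len(P),s.x.round(4),np.abs(s.fun).mean().round(4),'bearing',np.degrees(np.arctan2(s.x[1]-c[1],s.x[0]-c[0])).round(2),'r',np.hypot(*(s.x-c)).round(4))
a=cv2.resize(im2[110:210,200:300],(500,500),interpolation=cv2.INTER_CUBIC); b=cv2.resize(im[100:300],(512,200))[:, :]
o=np.zeros((600,800,3),np.uint8); o[:500,:500]=a; o[:384,500:]=im[:,106:406]; cv2.imwrite('pics/fin.png',o[:,:,::-1])
E
```

```text
yb 67.29 [0.5644 0.0541 0.1088] [-2.8  2.2  5.7] [0.36 0.5  0.16] w 0.1811003915195686 j7 1.136780088056024
w 457 [0.6232 0.1001] 0.0006 bearing 38.15 r 0.0747
t 1
t0 46 [0.5386 0.1231] 0.0007 bearing 109.86 r 0.0749
w3 703 [0.5392 0.1244] 0.0009 bearing 109.88 r 0.0744
```

View pics/fin.png

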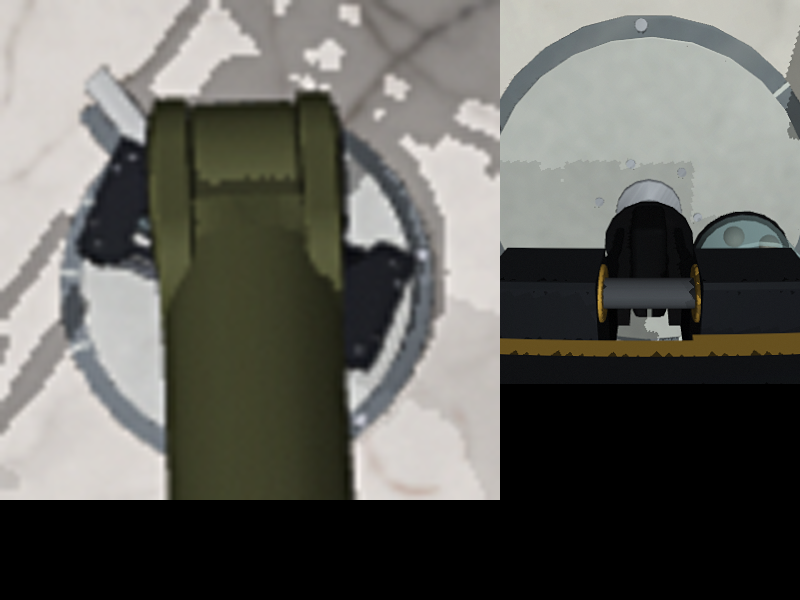

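The cup has turned 71.7° by camera (109.9° to 38.15°) and 71.95° by tool yaw, against the wanted 72°. I'll hold briefly, recheck the rod and bystanders, and hand in.

```bash
python3 -m jog '[[[0,0,0,0,0],[0,0,0,0,0],[0,0,0,0,0],[0,0,0,0,0],[0,0,0,0,0],[0,0,0,0,0],[0,0,0,0,0],[0,0,0,0,0]]]' && python3 t.py
python3 - <<'E'
from h import *
im,d,K,k1,T=cam('top'); X=cloud(d,K,k1,T); X0=np.load('top.npz')['X']
for n,X in (('before',X0),('now',X)):
    for (x,y,r,lo,hi) in ((.459,.281,.03,.1,.2),(.459,.281,.03,.063,.075)):
        P=X[(np.hypot(X[:,:,0]-x,X[:,:,1]-y)<r)&(X[:,:,2]>lo)&(X[:,:,2]<hi)]; print(n,len(P),np.median(P,0).round(4),P.max(0).round(3))
    q=X[160:212,333:368]; P=q[(q[:,:,2]>.012)&(q[:,:,2]<.07)]; print(n,'bystanders',len(P),P.mean(0).round(4))
job.close_job()
E
```

```text
time: 29.25
position: [0.5644, 0.0541, 0.1087]
tool_rot: [-0.619, -3.08, -0.002]
ft_force: [-2.6, 2.7, 5.8]
grip_width: 0.178
yb 67.29 [0.5644 0.0541 0.1087] [-2.6  2.7  5.8] [0.33 0.53 0.18] w 0.17831428795166956 j7 1.1368138105131245
before 33 [0.4586 0.2808 0.1667] [0.465 0.289 0.176]
before 50 [0.4564 0.2814 0.0656] [0.486 0.311 0.073]
before bystanders 243 [ 0.4993 -0.2788  0.0345]
now 33 [0.4586 0.2808 0.1675] [0.466 0.289 0.176]
now 50 [0.4564 0.2782 0.0649] [0.486 0.307 0.072]
now bystanders 243 [ 0.498  -0.2786  0.0342]
the job is handed in; nothing more can be done
```

The job is done and handed in at about 29 s of the 72 s. I stirred three full rounds at about 19 mm radius with the foot roughly 4 mm above the cup floor. The rod went back in its stand, and I turned the knob clockwise to the third stop and handed in while still gripping it.

- **Rod:** the collar is at the same height as at the start (0.0665 against 0.0663 m), and the top camera shows the rod in its old place. While going back in, the foot caught on the hole's edge: about 5 N of side load and a 1.5° tilt. I relieved that before lowering it fully.
- **Third stop:** the tool turned 71.95° and the cup 71.7° by the wrist camera, against the wanted 72°. The pose did not change over a further second of holding. I judged the stop by these angles, because I did not record the individual clicks.
- **Beads:** none were seen outside the cup, but in the last picture the gripper partly hid it, so I could not count all five.
- **Bystanders:** the beaker, stopper and weight, measured together, read within about 1 mm of where they started.

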